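Refit the purge knob on a wire-feeder control box and hold the purge open

TASK

Switch the control box off first by flipping its toggle over to lean away from the robot. Then pick up the loose black knob, turn it so that the flat in its bore matches the flat of the bare D-shaped spindle on the box, push it fully home on the spindle, and press the sprung spindle well in to purge the gas line: finish while still holding the knob in the gripper and keeping it pressed in. Leave the other things on the table where they lie.

Things in the scene. Friction and masses are not known exactly. Their poses are not given: they have to be found in the camera images.
- control_box: Grey control box fixed on the table, 140 (x) x 200 (y) x 70 mm high, flat dark steel panel on top at height 70. Origin: centre of its underside; its x axis points away from the robot to the side with the sockets, z up. On the panel stand the toggle at (0, -58) and the D-spindle at (0, +58) mm from the centre. The box keeps still when pushed.
- isolator (a joint): Angle of the toggle in rad: 0 = on (leans 0.5 rad from upright to the box's -x side, towards the robot), 1.0 = off (leans 0.5 rad to +x). Over-centre: past upright (0.5) it snaps over by itself and stays; about 1 to 2 N at the tip moves it.
- toggle_pivot (a point): Pivot of the toggle, 6 mm above the panel; axis along the box's y; axes those of the box.
- toggle_tip (a point): Centre of the 15 mm ball at the end of the toggle's 9 mm thick steel rod, 40 mm from the pivot (41 mm above the panel when on or off).
- spindle_tip (a point): Centre of the top end of the bare steel D-spindle, on its axis, 32 mm above the panel when not pressed. 18 mm in diameter, one flat 5 mm from the axis, 2 mm chamfer on top; nut of 24 mm diameter, 3 mm high, round its foot. The point's x axis points from the axis square to the flat; z up. Turns stiffly (0.03 N m), at most 1.4 rad either way.
- spindle (a joint): How far the spindle is pushed in, in m: 0 = out, 0.008 = stop. Spring: 4 N to start, 12 N at the stop. It comes back out when let go.
- knob: Loose black knob standing on the table, bore down. Round skirt of 46 mm diameter from 0 to 22 mm height; on it a bar grip along the knob's x, 14 mm wide, from x = -22 mm, from 22 to 46 mm height, ending in a pointed nose at x = +28 mm (full width up to x = +14). Origin: centre of its underside, z up, x axis towards the nose. About 70 g.
- knob_bore (a point): Centre of the closed end of the knob's D-shaped bore, 18 mm above the underside, on the axis. The bore is open below, 20 mm in diameter, its flat 6 mm from the axis on the nose side (square to the knob's x). So the nose must point the way the spindle's flat faces. When the knob is home, the spindle tip touches this point; the skirt is then 14 mm above the panel.
- coupon_1: Bystander: flat steel coupon, 40 x 80 x 14 mm, origin at the centre of its underside. Leave it.
- spanner_1: Bystander: steel spanner, 30 x 152 x 8 mm, origin at the centre of its underside. Leave it.
- bolt_m16_0: Bystander: hexagon bolt lying down, 27 x 66 x 24 mm, origin at the centre of its underside. Leave it.
There are look-alikes about, which are no part of the job. Leave any green or turquoise look-alike of the knob alone.

How it is judged:
On the way, in this order (a step that is already met when the one before it is completed fails the run):
1. the toggle is flipped to off (value of joint isolator above 0.85 rad), for 0.2 s.
2. the knob is fully home on the D-spindle, flat to flat (distance between knob_bore and spindle_tip below 0.003 m and angle between the x axis of knob and the x axis of spindle_tip, either way round below 0.2 rad and angle between the z axis of knob and the z axis of spindle_tip, either way round below 0.12 rad), for 0.2 s.
At the end, for the whole second after the job is handed in: The toggle is off (over 0.85 rad); the knob is home on the spindle (bore end within 3 mm of the spindle tip, turned within 0.2 rad of it, axes within 0.12 rad); the spindle is held in by more than 5 of its 8 mm, with the fingers still on the knob (over 2 N) (all of step 2 and value of joint isolator above 0.85 rad and value of joint spindle above 0.005 m and contact force between the fingers and knob above 2 N); the arm keeps its last pose, push and grip.
It fails at once if the coupon, spanner or bolt is shifted more than 30 mm (distance of any of coupon_1, spanner_1, bolt_m16_0 from where it was at the start of the episode above 0.03 m).
It also fails if it takes over 58 s, if anything falls off the work surface, if the arm or the gripper's body presses on something with over 40 N, if the wrist force passes 120 N, or if a joint passes its speed limit or range.

ROBOT

A 6-joint arm with a two-finger parallel gripper is mounted at the origin on a cart in front of the work surface, level with it; the furniture and walls round the work are solid. World frame = base frame: x ahead of the robot, y to its left, z up, the work surface at z = 0. Lengths are in m, angles in rad, forces in N, time in s.
With the tool pointing down it reaches from about 0.3 to 0.875 m from the base axis. Payload 6.4 kg.
Tool frame: the origin (TCP) lies at the very end of the fingers, on their centre line; the grasp point (between the pads) lies 19 mm behind it; z points along the fingers, y is the line along which they close (so a half turn about z gives the same grasp; the last joint's range is limited). The gripper opens to 85 mm and grips with 20 to 120 N. Pads are 22 mm wide; open, the fingers measure 114 mm over their backs; the gripper's body (76 mm by 85 mm) begins 54 mm behind the grasp point. The pads swing forward as they close: fully open they stand 13 mm farther back than shut.
Start: joints at [-1.478, 0.181, 1.607, -0, 1.354, -0.206], TCP at [0.169, -0.55, 0.231] pointing down, gripper open.
Joint ranges: [-2.99, 2.99], [-0.89, 2.07], [0.3, 2.58], [-1.14, 4.28], [0, 2.63], [-3.12, 3.12]. Speed limits (rad/s): [2.57, 2.57, 3.01, 3.14, 3.14, 3.14].

INTERFACE

Orientations are given as a unit quaternion [w, x, y, z].
In Python, from bench import get_obs, optics, workorder gives the robot as it stands.
- The arm moves only by the tool advance, called after ">>>" as name([rows], argument=value, ...), one row to a line, values as JSON. Schema: {"type":"object","properties":{"offsets":{"type":"array","items":{"type":"array","prefixItems":[{"type":"array","items":{"type":"number"},"minItems":3,"maxItems":3},{"type":"array","items":{"type":"number"},"minItems":3,"maxItems":3},{"type":"number"}],"minItems":3,"maxItems":3},"minItems":1,"maxItems":10},"only":{"type":"string"},"quiet":{"type":"boolean"},"lines":{"type":"string"}},"required":["offsets"],"additionalProperties":false}. offsets is a list of rows, 1 to 10 of them, each written [[dx, dy, dz], [rx, ry, rz], opening]: dx, dy, dz in m, then a rotation vector rx, ry, rz in rad, then the opening from 0.0 (shut) to 1.0 (fully open); each row is the pose to reach, as a shift and turn from the pose commanded when the call began, along the tool's axes at that moment; what a row does not reach only later rows make up. A row lasts 1/8 s, in which the tool goes at most 0.0625 m and 0.188 rad, less where a joint would pass 70% of its speed; a pose out of reach is approached as far as the arm can. The fingers move at their own pace and stop on an object; the grip force is fixed at half the most. Time passes only in rows, so rows that do not move let the fingers close. The tool returns the time, the measured TCP pose, the force, the opening and the grip force at its end. only (a regular expression) keeps the lines of the reply that match it, lines (a string "A,B") keeps lines A to B, and quiet returns only ok. Input that does not fit is refused with a message, and nothing moves.
- get_obs(): the state, without advancing time (a new reading comes with each control period).
- optics.camera(name): name is "scene" or "top" or "wrist"; returns (picture, depth): 480x640x3 uint8, blue, green, red; 480x640 float32, m along the optical axis (not along the pixel's ray), 0 where there is no reading.
- optics.camera_params(name): a dict with "fovy" (degrees; the focal length in pixels is half the picture's height over the tangent of half this angle, whatever the lens; pixels are square), "cx", "cy" (the principal point, pixels), "dist" ([k1, k2, p1, p2, k3] as OpenCV has them; the pictures are not rectified), "view" (4x4, takes a point from world to camera coordinates). Camera axes: x right, y up, looking along -z (the intrinsics and any distortion apply to the point x, -y, -z); pixel columns grow to the right and rows downward; lengths in m; the calibration is good to about 2 mm. A picture is of the moment at which its call begins: read the wrist's pose just before it. camera_params takes no time and is no camera call; for the wrist camera it gives the pose at the moment of the call.
- workorder.hand_in(): hands the job in; it is judged then, once.
The state is a dict: "time_s": time; "q": joint angles; "dq": joint speeds; "joint_efforts": joint torques, N m; "eef_pos": TCP position; "eef_rot": TCP orientation; "wrist_force": force on the tool from outside, world axes, zero at the start; "torque": the same for the moment, N m; "opening": opening from 0.0 (shut) to 1.0 (fully open); "grasp_force": force on a finger pad.
Only numpy, scipy, OpenCV 4.12 (cv2) and the standard library are available. Lean on these libraries where they do the work, as an engineer would, in place of code of your own. Each camera call takes 0.05 s, during which the arm holds its last target. There are 200 camera calls.

## Working session

There is one attempt and no reset: what is moved stays moved. The work goes in short steps, Python scripts to look and compute and a tool call to move; the robot and the scene stay as the last step left them, time stands still between calls to the robot, and variables do not carry over. Pictures are saved under pics/ and viewed, at most 10 in all, crops included, and the job is handed in when it is done.

```bash
mkdir -p pics; ls
```

Create h.py:
```python
import numpy as np,cv2
from bench import get_obs,optics,workorder
from scipy.spatial.transform import Rotation as R
def snap(n):
    p=optics.camera_params(n); im,d=optics.camera(n); return p,im,d
def K(p):
    f=240/np.tan(np.radians(p['fovy'])/2); return np.array([[f,0,p['cx']],[0,f,p['cy']],[0,0,1.]])
def cloud(p,d):
    v,u=np.mgrid[0:480,0:640]; uv=np.stack([u,v],-1).reshape(-1,1,2).astype(np.float64)
    n=cv2.undistortPoints(uv,K(p),np.array(p['dist'],float)).reshape(480,640,2)
    c=np.stack([n[...,0]*d,-n[...,1]*d,-d,np.ones_like(d)],-1)
    w=c@np.linalg.inv(np.array(p['view'])).T
    w=w[...,:3]; w[d<=0]=np.nan; return w
def rot():
    q=np.array(get_obs()['eef_rot']); return R.from_quat(q[[1,2,3,0]])
def totool(dw): return rot().inv().apply(dw)
```

Run:
```python
from h import *
for n in ['top','scene']:
    p,im,d=snap(n); cv2.imwrite(f'pics/{n}0.png',im); np.savez(f'{n}0.npz',im=im,w=cloud(p,d))
    print(n,p)
o=get_obs();print(o)
```

```text
pics
top {'fovy': 47.07845432025084, 'cx': 318.71658350878874, 'cy': 242.4034094014476, 'dist': array([-0.03088569,  0.        ,  0.        ,  0.        ,  0.        ]), 'view': array([[ 0.01346104, -0.99965603, -0.02250823,  0.21411532],
       [ 0.99688518,  0.01166751,  0.0779988 , -0.54778974],
       [-0.07770935, -0.02348807,  0.99669934, -0.92169338],
       [ 0.        ,  0.        ,  0.        ,  1.        ]])}
scene {'fovy': 51.33223076733777, 'cx': 326.7075391131391, 'cy': 241.70363163685892, 'dist': array([-0.00072029,  0.        ,  0.        ,  0.        ,  0.        ]), 'view': array([[-0.73857387, -0.67400626, -0.0149729 ,  0.54672097],
       [ 0.27134848, -0.31752704,  0.90859594, -0.1764145 ],
       [-0.61715365,  0.66700235,  0.41740775, -0.79246445],
       [ 0.        ,  0.        ,  0.        ,  1.        ]])}
{'time_s': 0.1, 'q': array([-1.47831977e+00,  1.81469867e-01,  1.60789285e+00,  9.22333182e-06,
        1.35380476e+00, -2.06337108e-01]), 'dq': array([ 0.00067863, -0.00099471, -0.00153971,  0.00075563, -0.00021489,
       -0.00054616]), 'joint_efforts': array([-7.07542640e-04, -4.45881557e+01, -3.52240849e+01, -3.70695616e-04,
        4.07099389e-03, -1.36144783e-05]), 'eef_pos': array([ 0.16922526, -0.54902169,  0.23047982]), 'eef_rot': array([-7.85880332e-04,  9.88859388e-01,  1.48850566e-01,  4.92988272e-05]), 'wrist_force': array([ 0.53714046, -0.25424245, -0.3183663 ]), 'torque': array([ 0.01123479,  0.02462848, -0.00489321]), 'grasp_force': 0.0, 'opening': 1.0017267260703353}
```

View pics/top0.png

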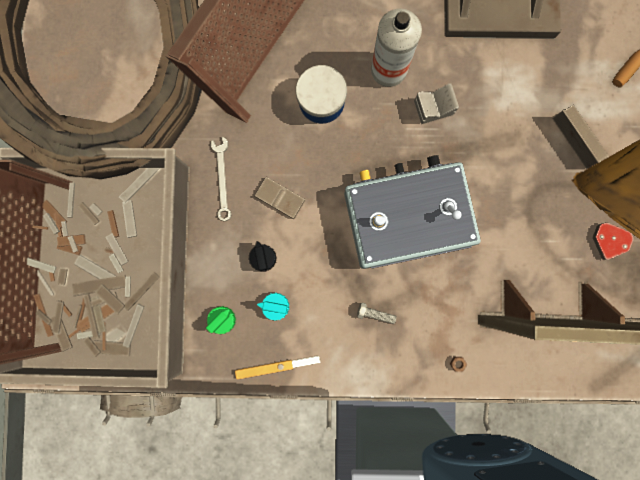

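View pics/scene0.png

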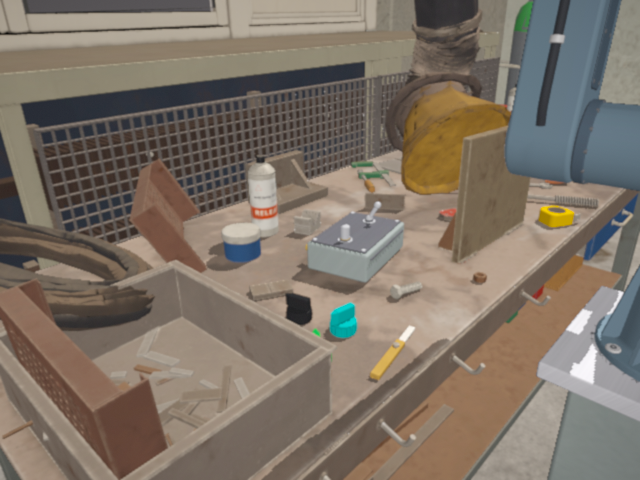

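The top view shows the box around pixel (413,215), the toggle at (449,207) with its ball at (457,215), the spindle at (378,221), and the black knob at (262,257) with its nose pointing up, near (259,242). The look-alikes are the green (220,320) and turquoise (273,306) knobs. The bolt is at (376,314) and the coupon at (279,197).

Run:
```python
from h import *
a=np.load('top0.npz'); w=a['w']; im=a['im']
P=lambda u,v: np.round(w[v,u],4)
def reg(u0,u1,v0,v1,z0,z1):
    r=w[v0:v1,u0:u1].reshape(-1,3); return r[(r[:,2]>z0)&(r[:,2]<z1)]
b=reg(335,490,150,280,.062,.076); rc=cv2.minAreaRect(b[:,:2].astype(np.float32)); print('box',rc,b[:,2].mean(),len(b))
k=cv2.boxPoints(rc);print(k)
s=reg(360,400,200,240,.09,.13); print('spindle',s.mean(0),s.min(0),s.max(0),len(s))
t=reg(430,475,190,230,.085,.14); print('toggle',t.mean(0),t.min(0),t.max(0),len(t)); tt=t[t[:,2]>.108]; print(tt.mean(0),len(tt))
g=reg(235,290,230,280,.035,.06); rc=cv2.minAreaRect(g[:,:2].astype(np.float32)); print('grip',rc,g.mean(0),g[:,2].max(),len(g))
g2=reg(235,290,230,280,.01,.03);print('skirt',g2.mean(0),g2.min(0),g2.max(0))
print('table',P(330,290),P(300,270))
pl=reg(480,640,270,350,.03,.6);print('plate',pl.min(0),pl.max(0))
for n,(u0,u1,v0,v1) in dict(bottle=(370,425,5,90),bin=(0,190,150,390),grate=(170,300,0,120),yellow=(575,640,140,240),nut=(445,470,350,375),cab=(555,605,100,170)).items():
    r=reg(u0,u1,v0,v1,.02,.8); print(n,r.min(0),r.max(0))
i=im.copy(); cv2.imwrite('pics/c1.png',np.hstack([cv2.resize(im[225:285,230:290],(400,400),interpolation=2),cv2.resize(im[195:245,355:405],(400,400),interpolation=2)]))
```

```text
box ((0.5900973081588745, 0.06704525649547577), (0.13999450206756592, 0.20016443729400635), 12.616353034973145) 0.07068802727318362 9831
[[ 0.49993005  0.14942202]
 [ 0.54365027 -0.04590935]
 [ 0.6802646  -0.01533151]
 [ 0.63654435  0.17999986]]
spindle [0.5753778  0.12415801 0.10208929] [0.56849666 0.11500896 0.09129109] [0.58203964 0.13254993 0.10564207] 95
toggle [0.58861845 0.00815388 0.10894127] [ 0.57674261 -0.00114582  0.08502355] [0.60788345 0.01596604 0.12242094] 122
[0.58373551 0.00678667 0.11710915] 78
grip ((0.5205891728401184, 0.319841206073761), (0.04893527552485466, 0.014320015907287598), 13.070328712463379) [0.51863356 0.31887233 0.04649178] 0.051323703215037986 238
skirt [0.51790854 0.3166553  0.02273855] [0.49488621 0.29644467 0.01006434] [0.54190079 0.34327799 0.02997085]
table [0.4638 0.2007 0.0042] [ 4.980e-01  2.538e-01 -3.000e-04]
plate [ 0.40299568 -0.3059998   0.03001037] [ 0.4779329  -0.05267911  0.27612859]
bottle [0.8254868  0.06703107 0.02010419] [0.89251517 0.13260918 0.20137681]
bin [0.31044144 0.44844414 0.02000746] [0.68326844 0.74438894 0.18521441]
grate [0.74502364 0.25638405 0.02000124] [0.98111318 0.48538821 0.18288261]
yellow [ 0.53505903 -0.31921873  0.02016171] [ 0.72798282 -0.13989152  0.2839572 ]Traceback (most recent call last):
  File "<stdin>", line 15, in <module>
    return umr_minimum(a, axis, None, out, keepdims, initial, where)
ValueError: zero-size array to reduction operation minimum which has no identity
```

Add to h.py:
```python
def go(x,y,z,yaw=None):
    """print tool-axis shift and rz to reach world TCP, yaw of tool x"""
    o=get_obs(); r=rot(); d=r.inv().apply(np.array([x,y,z])-o['eef_pos']); X=r.apply([1,0,0])
    cy=np.arctan2(X[1],X[0]); out=[] if yaw is None else [-((yaw-cy+np.pi)%(2*np.pi)-np.pi)]
    print('shift',np.round(d,4),'rz',np.round(out,4),'yaw',round(cy,4),'tilt z',np.round(r.apply([0,0,1]),4),'t',o['time_s'],'pos',np.round(o['eef_pos'],4),'q',np.round(o['q'],2))
```

```text
(no output)
```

>>> advance([
  [[0,0,-0.06],[0,0,0],0],
  [[0,0,-0.12],[0,0,0],0],
  [[0.02,-0.02,-0.17],[0,0,0.05],0],
  [[0.07,-0.06,-0.17],[0,0,0.0788],0],
  [[0.12,-0.1,-0.17],[0,0,0.0788],0],
  [[0.17,-0.14,-0.17],[0,0,0.0788],0],
  [[0.22,-0.18,-0.17],[0,0,0.0788],0],
  [[0.27,-0.22,-0.17],[0,0,0.0788],0],
  [[0.31,-0.25,-0.17],[0,0,0.0788],0],
  [[0.36,-0.29,-0.17],[0,0,0.0788],0],
])

```text
time_s: 1.35
eef_pos: [0.4277, -0.166, 0.4011]
eef_rot: [0.0, 0.994, 0.11, -0.0]
wrist_force: [0.6, -0.0, 0.5]
opening: -0.001
grasp_force: 0.0
```

```bash
python3 -c "
from h import *
go(.5295,-.0059,.40,.2202)"
```

```text
shift [ 0.1342 -0.1341  0.001 ] rz [-0.0007] yaw 0.2195 tilt z [-0.e+00 -1.e-04 -1.e+00] t 1.35 pos [ 0.4277 -0.166   0.4011] q [-0.63 -0.18  1.63 -0.    1.69  0.72]
```

>>> advance([
  [[0.04,-0.04,0],[0,0,0],0],
  [[0.08,-0.08,0],[0,0,0],0],
  [[0.12,-0.12,0],[0,0,0],0],
  [[0.134,-0.134,0.06],[0,0,0],0],
  [[0.134,-0.134,0.12],[0,0,0],0],
  [[0.134,-0.134,0.12],[0,0,0],0],
])

```text
time_s: 2.1
eef_pos: [0.5252, -0.0065, 0.2759]
eef_rot: [-0.002, 0.994, 0.11, -0.006]
wrist_force: [-0.5, 0.1, -0.4]
opening: -0.003
grasp_force: 0.0
```

Run:
```python
from h import *
go(.5295,-.0059,.10,.2202)
p,im,d=snap('wrist'); cv2.imwrite('pics/w1.png',im); np.savez('w1.npz',im=im,w=cloud(p,d))
```

```text
shift [0.0062 0.0013 0.1759] rz [0.0005] yaw 0.2207 tilt z [-0.0115  0.0028 -0.9999] t 2.1 pos [ 0.5252 -0.0065  0.2759] q [-0.24  0.04  1.67 -0.    1.44  1.11]
```

View pics/w1.png

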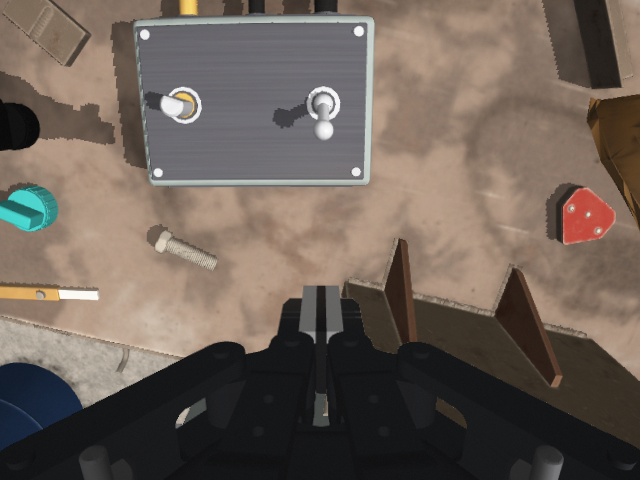

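The wrist view shows the toggle ball at (324,129), leaning towards the robot. The spindle is at about (183,104), its flat possibly the yellowish face. The bracket is close by at (345,285), so I will descend nearer to the toggle.

>>> advance([
  [[0.025,0,0.03],[0,0,0],0],
  [[0.025,0,0.08],[0,0,0],0],
  [[0.025,0,0.13],[0,0,0],0],
  [[0.025,0,0.175],[0,0,0],0],
  [[0.035,0,0.175],[0,0,0],0],
  [[0.045,0,0.175],[0,0,0],0],
  [[0.055,0,0.175],[0,0,0],0],
  [[0.063,0,0.175],[0,0,0],0],
  [[0.07,0,0.175],[0,0,0],0],
  [[0.07,0,0.175],[0,0,0],0],
])

```text
time_s: 3.4
eef_pos: [0.5975, 0.0078, 0.1065]
eef_rot: [0.0, 0.994, 0.11, 0.0]
wrist_force: [0.2, 0.1, -0.8]
opening: -0.002
grasp_force: 0.0
```

>>> advance([
  [[-0.02,0,0],[0,0,0],0],
  [[-0.02,0,-0.05],[0,0,0],0],
  [[-0.02,-0.04,-0.1],[0,0,0],0],
  [[-0.04,-0.08,-0.13],[0,0,0],0],
  [[-0.06,-0.11,-0.15],[0,0,0],0],
  [[-0.06,-0.11,-0.15],[0,0,0],0],
  [[-0.06,-0.11,-0.15],[0,0,0],0],
])

```text
time_s: 4.28
eef_pos: [0.5144, 0.1016, 0.2559]
eef_rot: [0.0, 0.994, 0.11, -0.0]
wrist_force: [-0.7, -0.0, 0.0]
opening: -0.002
grasp_force: 0.0
```

Run:
```python
from h import *
go(.5775,.1236,.25,.2202)
p,im,d=snap('wrist'); w=cloud(p,d); np.savez('w2.npz',im=im,w=w)
r=w.reshape(-1,3); 
for n,c in dict(sp=(.5775,.1236),tg=(.6027,.0105)).items():
    m=(np.hypot(r[:,0]-c[0],r[:,1]-c[1])<.045)&(r[:,2]>.085)&(r[:,2]<.13); g=np.argwhere(m.reshape(480,640)); print(n,m.sum(),r[m].mean(0),r[m][:,2].max(),g.min(0),g.max(0))
    h=m&(r[:,2]>.108 if n=='tg' else r[:,2]>.098); print(r[h].mean(0),h.sum())
    v,u=g.mean(0).astype(int); v=max(v,45);u=min(max(u,45),595)
    cv2.imwrite(f'pics/{n}2.png',im[v-45:v+45,u-45:u+45])
cv2.imwrite('pics/c2.png',np.hstack([cv2.resize(cv2.imread(f'pics/{n}2.png'),(400,400),interpolation=2) for n in ('sp','tg')]))
```

```text
shift [ 0.0664 -0.0077  0.0059] rz [-0.] yaw 0.2202 tilt z [-1.e-04 -3.e-04 -1.e+00] t 4.275 pos [0.5144 0.1016 0.2559] q [-0.03  0.05  1.71 -0.    1.39  1.32]
sp 409 [0.57565799 0.12414902 0.10191184] 0.10454915286037991 [114 298] [136 322]
[0.5755847  0.12415805 0.1020193 ] 404
tg 651 [0.61610811 0.01567923 0.10844077] 0.11977752696535343 [ 86 458] [125 489]
[0.62050796 0.01656508 0.11618906] 402
```

View pics/c2.png

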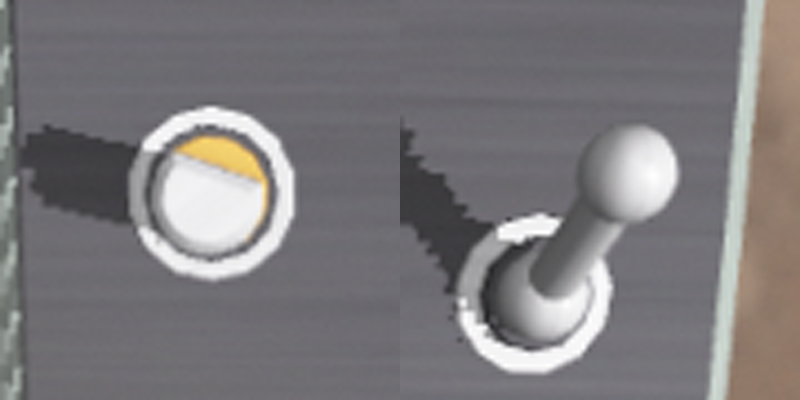

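The toggle now leans away, so it is off. The spindle's flat edge runs from crop pixel (178,153) to (265,187), and the flat faces up and to the right.

Run:
```python
from h import *
p=optics.camera_params('wrist'); a=np.load('w2.npz');w=a['w'];im=a['im']
V=np.linalg.inv(np.array(p['view'])); print('cam',V[:3,3])
def ray(u,v,z):
    n=cv2.undistortPoints(np.array([[[u,v]]],float),K(p),np.array(p['dist'],float))[0,0]
    d=V[:3,:3]@[n[0],-n[1],-1]; o=V[:3,3]; return o+d*(z-o[2])/d[2]
m=(np.hypot(w[...,0]-.5775,w[...,1]-.1236)<.045)&(w[...,2]>.085)&(w[...,2]<.13)
v0,u0=np.argwhere(m).mean(0).astype(int)
f=lambda x,y: ray(u0-45+(x+.5)/4.444-.5,v0-45+(y+.5)/4.444-.5,.102)
A,B=f(178,153),f(265,187); t=(B-A)[:2]; print(A,B,'len',np.linalg.norm(t),'flat yaw',np.arctan2(t[1],t[0])+np.pi/2)
# automatic: bright white top-face within depth mask, grid in world, line fit
msk=m&(w[...,2]>.098)
cs,_=cv2.findContours(msk.astype(np.uint8),0,1); c=max(cs,key=len).reshape(-1,2)
q=np.array([ray(u,v,.102)[:2] for u,v in c]); ctr=np.array([.5775,.1236])
best=min(((lambda e:(-(e<.0008).sum(),y,s))(abs((q-q.mean(0))@[np.cos(y),np.sin(y)]-s)) for y in np.arange(-1.2,1,.02) for s in np.arange(.002,.006,.0003)))
print(best,q.mean(0))
x,y=q[:,0],q[:,1]
n=np.array([np.cos(best[1]),np.sin(best[1])]); arc=q[(q-q.mean(0))@n<best[2]-.002]
from scipy.optimize import least_squares
print(least_squares(lambda k:np.hypot(*(arc-k[:2]).T)-k[2],[.5775,.1236,.009]).x)
# yaw of knob from top view
a=np.load('top0.npz');w=a['w'];im=a['im']
s=w[225:285,230:290].reshape(-1,3); g=s[(s[:,2]>.038)&(s[:,2]<.055)][:,:2]
e,vec=np.linalg.eigh(np.cov(g.T)); print('knob axis yaw',np.arctan2(vec[1,1],vec[0,1]),g.mean(0),len(g))
go(.5179,.3170,.26)
```

```text
cam [0.58478049 0.1173449  0.39837523]
[0.58248069 0.12944305 0.102     ] [0.5803304  0.11475901 0.102     ] len 0.014840642983129048 flat yaw -0.14540321534238942
(np.int64(-22), np.float64(-0.17999999999999905), np.float64(0.005299999999999999)) [0.57568095 0.12377707]
[0.57696218 0.12366666 0.00860122]
knob axis yaw -2.910917808164739 [0.518447   0.31895663] 233
shift [ 0.0504 -0.2098 -0.0046] rz [] yaw 0.2195 tilt z [-1.1e-03 -3.0e-04 -1.0e+00] t 4.325 pos [0.5144 0.1013 0.2555] q [-0.03  0.05  1.71 -0.    1.39  1.32]
```

>>> advance([
  [[0,-0.06,0],[0,0,0],0.3],
  [[-0.01,-0.12,0],[0,0,0],1],
  [[-0.02,-0.17,0],[0,0,0],1],
  [[-0.02,-0.214,0.01],[0,0,0],1],
  [[-0.02,-0.214,0.01],[0,0,0],1],
  [[-0.02,-0.214,0.01],[0,0,0],1],
])

```text
time_s: 5.08
eef_pos: [0.4486, 0.3054, 0.2453]
eef_rot: [0.001, 0.994, 0.11, -0.001]
wrist_force: [0.1, -0.1, -0.5]
opening: 1.001
grasp_force: 0.0
```

Run:
```python
from h import *
p,im,d=snap('wrist'); w=cloud(p,d); np.savez('w3.npz',im=im,w=w)
s=w.reshape(-1,3); near=np.hypot(s[:,0]-.518,s[:,1]-.317)<.05
G=near&(s[:,2]>.038)&(s[:,2]<.055); g=s[G]
e,vec=np.linalg.eigh(np.cov(g[:,:2].T)); rc=cv2.minAreaRect(g[:,:2].astype(np.float32)); print('yaw',np.arctan2(vec[1,1],vec[0,1]),rc,g.mean(0),g[:,2].max(),len(g))
k=s[near&(s[:,2]>.012)&(s[:,2]<.03)]; print('skirt',cv2.minEnclosingCircle(k[:,:2].astype(np.float32)),cv2.minAreaRect(k[:,:2].astype(np.float32)),len(k))
gg=np.argwhere((near&(s[:,2]>.012)).reshape(480,640)); v,u=gg.mean(0).astype(int);print(u,v,'cam',np.linalg.inv(p['view'])[:3,3])
u=min(max(u,75),565);v=min(max(v,75),405)
cv2.imwrite('pics/c3.png',cv2.resize(im[v-75:v+75,u-75:u+75],(500,500),interpolation=2))
# side-edge line yaw: fit bar sides at x in [-20,12]
yaw=np.arctan2(vec[1,1],vec[0,1]); yaw-= np.pi*np.round(yaw/np.pi)
for it in range(3):
    c,sn=np.cos(yaw),np.sin(yaw); L=(g[:,:2]-g[:,:2].mean(0))@np.array([[c,-sn],[sn,c]])
    bins=np.arange(-.018,.012,.003); hi=[];lo=[];xs=[]
    for b in bins:
        t=L[(L[:,0]>=b)&(L[:,0]<b+.003)]
        if len(t)>3: xs.append(b);hi.append(t[:,1].max());lo.append(t[:,1].min())
    yaw+=np.mean([np.polyfit(xs,hi,1)[0],np.polyfit(xs,lo,1)[0]])
    print(yaw,L[:,0].min(),L[:,0].max(),np.mean(hi),np.mean(lo))
go(.5179,.3170,.026,yaw)
```

```text
yaw -2.9076203227328987 ((0.5203796625137329, 0.3204576075077057), (0.04877781495451927, 0.014064154587686062), 12.94106674194336) [0.51847686 0.31988329 0.04594302] 0.048285407434545013 957
skirt ((0.5176198482513428, 0.31974485516548157), 0.02406868152320385) ((0.517731785774231, 0.31980839371681213), (0.04508407413959503, 0.047265950590372086), 13.124099731445312) 1332
322 116 cam [0.51900935 0.3216452  0.38815937]
0.24110057663030138 -0.022447137281318735 0.026374159964686825 0.0068478934468028125 -0.006864585859244222
0.24128780796108942 -0.022482256041390168 0.02637465619691643 0.0068752920645019314 -0.006848480813264518
0.2412911675530429 -0.02248316308573962 0.026374651168540205 0.006876013513174633 -0.006848074188990472
shift [0.0703 0.0033 0.2196] rz [-0.0227] yaw 0.2186 tilt z [-1.e-03 -9.e-04 -1.e+00] t 5.125 pos [0.4488 0.3052 0.2457] q [ 0.38  0.1   1.67 -0.    1.37  1.73]
```

View pics/c3.png

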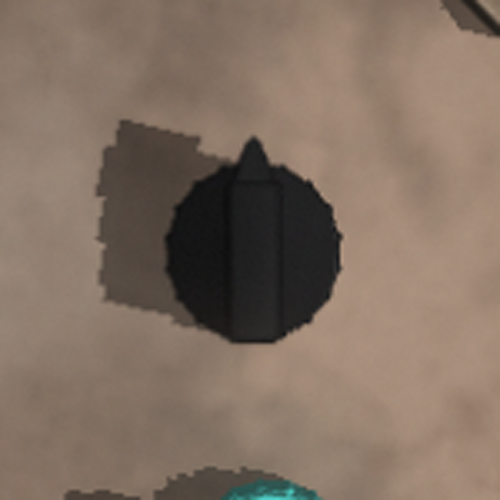

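The crop shows the black knob centred with its nose pointing up the image, and nothing in the way of the fingers.

>>> advance([
  [[0.04,0,0.04],[0,0,-0.012],1],
  [[0.07,0.001,0.08],[0,0,-0.012],1],
  [[0.07,0.001,0.13],[0,0,-0.012],1],
  [[0.07,0.001,0.18],[0,0,-0.012],1],
  [[0.07,0.001,0.21],[0,0,-0.012],1],
  [[0.07,0.001,0.221],[0,0,-0.012],1],
  [[0.07,0.001,0.221],[0,0,-0.012],0],
  [[0.07,0.001,0.221],[0,0,-0.012],0],
  [[0.07,0.001,0.221],[0,0,-0.012],0],
  [[0.07,0.001,0.221],[0,0,-0.012],0],
])

```text
time_s: 6.38
eef_pos: [0.5174, 0.321, 0.0265]
eef_rot: [-0.0, 0.993, 0.116, 0.001]
wrist_force: [-4.8, -1.6, 28.9]
opening: 0.15
grasp_force: 56.6
```

```bash
python3 -c "
from h import *
go(.5179,.3170,.026)"
```

```text
shift [-0.0004  0.004   0.0005] rz [] yaw 0.2322 tilt z [ 1.8e-03  6.0e-04 -1.0e+00] t 6.375 pos [0.5174 0.321  0.0265] q [ 0.36  0.5   1.64 -0.    0.99  1.7 ]
```

>>> advance([
  [[0,0,-0.05],[0,0,0],0],
  [[0,0,-0.1],[0,0,0],0],
  [[0,0.02,-0.155],[0,0,0.1],0],
  [[0.01,0.08,-0.155],[0,0,0.25],0],
  [[0.013,0.14,-0.155],[0,0,0.382],0],
  [[0.013,0.18,-0.155],[0,0,0.382],0],
  [[0.0133,0.2042,-0.155],[0,0,0.382],0],
  [[0.0133,0.2042,-0.155],[0,0,0.382],0],
  [[0.0133,0.2042,-0.155],[0,0,0.382],0],
])

```text
time_s: 7.5
eef_pos: [0.5764, 0.1256, 0.1804]
eef_rot: [-0.0, 0.997, -0.075, -0.0]
wrist_force: [0.4, 0.9, 0.0]
opening: 0.149
grasp_force: 59.1
```

Run:
```python
from h import *
go(.577,.1238,.15,-.15)
p,im,d=snap('scene'); np.savez('s4.npz',im=im,w=cloud(p,d))
p,im2,d=snap('wrist'); w=cloud(p,d); np.savez('w4.npz',im=im2,w=w)
o=get_obs();print(o['wrist_force'],o['opening'],o['grasp_force'])
a=cv2.resize(im[130:290,270:430],(400,400),interpolation=2); b=cv2.resize(im2[60:420,140:500],(400,400),interpolation=2)
cv2.imwrite('pics/c4.png',np.hstack([a,b]))
```

```text
shift [0.0009 0.0017 0.0304] rz [0.0002] yaw -0.1498 tilt z [-0.e+00  4.e-04 -1.e+00] t 7.5 pos [0.5764 0.1256 0.1804] q [0.01 0.26 1.62 0.   1.26 1.73]
[-0.45886083 -0.23629156 -0.59075519] 0.1450255275364982 59.06677544116974
```

View pics/c4.png

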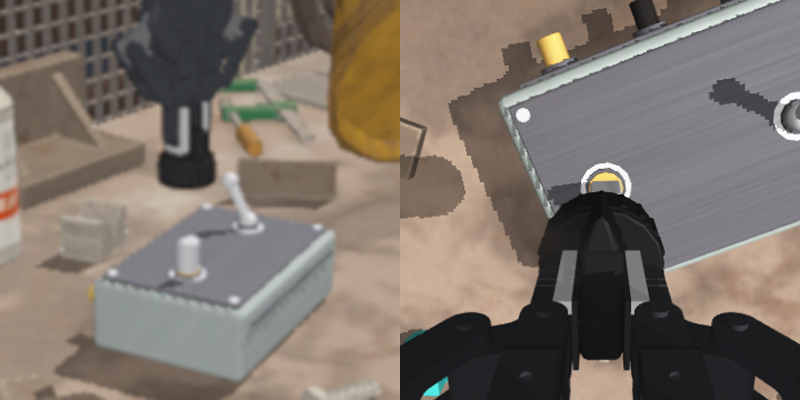

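The left half shows the knob held upright above the spindle. In the right half the spindle's flat edge lies square to the tool, and the knob's nose points the same way.

>>> advance([
  [[0.0008,0.0014,0.03],[0,0,0],0],
  [[0.0008,0.0014,0.045],[0,0,0],0],
  [[0.0008,0.0014,0.050],[0,0,0],0],
  [[0.0008,0.0014,0.054],[0,0,0],0],
  [[0.0008,0.0014,0.057],[0,0,0],0],
  [[0.0008,0.0014,0.057],[0,0,0],0],
])

```text
time_s: 8.35
eef_pos: [0.5774, 0.1235, 0.1236]
eef_rot: [-0.0, 0.997, -0.075, 0.0]
wrist_force: [0.4, -0.4, 0.0]
opening: 0.147
grasp_force: 59.1
```

```bash
python3 -c "
from h import *
go(.5772,.1240,.1105,-.15);o=get_obs();print(o['wrist_force'],o['torque'])"
```

```text
shift [-0.0003 -0.0005  0.0131] rz [-0.0001] yaw -0.1501 tilt z [ 5.e-04  0.e+00 -1.e+00] t 8.35 pos [0.5774 0.1235 0.1236] q [0.01 0.33 1.66 0.   1.16 1.73]
[ 0.36989316 -0.42197421  0.02814764] [-0.03054649 -0.02582779 -0.02033938]
```

It is about 5 mm past the tip height with no force, so the knob is entering the bore. I'll keep going down.

>>> advance([
  [[0,0,0.003],[0,0,0],0],
  [[0,0,0.006],[0,0,0],0],
  [[0,0,0.009],[0,0,0],0],
  [[0,0,0.012],[0,0,0],0],
  [[0,0,0.014],[0,0,0],0],
  [[0,0,0.014],[0,0,0],0],
  [[0,0,0.014],[0,0,0],0],
])

```text
time_s: 9.22
eef_pos: [0.5772, 0.1235, 0.1097]
eef_rot: [0.0, 0.997, -0.075, 0.0]
wrist_force: [-2.5, -0.4, 3.7]
opening: 0.151
grasp_force: 59.6
```

```bash
python3 -c "
from h import *
go(.5772,.1240,.1105,-.15);o=get_obs();print(o['wrist_force'],o['torque'])"
```

```text
shift [-0.0001 -0.0005 -0.0008] rz [0.0001] yaw -0.1499 tilt z [ 2.e-04 -1.e-04 -1.e+00] t 9.225 pos [0.5772 0.1235 0.1097] q [ 0.01  0.35  1.66 -0.    1.13  1.73]
[-2.47200383 -0.35812339  3.72771762] [-0.08916191  0.40107519  0.03594073]
```

>>> advance([
  [[-0.0003,0,0.002],[0,0,0],0],
  [[-0.0003,0,0.004],[0,0,0],0],
  [[-0.0003,0,0.006],[0,0,0],0],
  [[-0.0003,0,0.0075],[0,0,0],0],
  [[-0.0003,0,0.0075],[0,0,0],0],
  [[-0.0003,0,0.0075],[0,0,0],0],
])

```text
time_s: 9.98
eef_pos: [0.5773, 0.1235, 0.103]
eef_rot: [0.0, 0.997, -0.075, 0.001]
wrist_force: [-4.0, -1.0, 11.1]
opening: 0.15
grasp_force: 60.5
```

Run:
```python
from h import *
go(.5772,.1240,.1105,-.15);o=get_obs();print(o['wrist_force'],o['torque'])
p,im,d=snap('scene'); w=cloud(p,d)
p,im2,d=snap('wrist')
a=cv2.resize(im[190:290,290:390],(400,400),interpolation=2); b=cv2.resize(im2[60:420,140:500],(400,400),interpolation=2)
cv2.imwrite('pics/c5.png',np.hstack([a,b]))
```

```text
shift [-0.0002 -0.0005 -0.0075] rz [0.0001] yaw -0.1499 tilt z [ 1.1e-03 -2.0e-04 -1.0e+00] t 9.975 pos [0.5773 0.1235 0.103 ] q [ 0.01  0.36  1.67 -0.    1.12  1.73]
[-4.00229312 -1.02109984 11.05833115] [-0.10874406  0.78707161 -0.04792975]
```

View pics/c5.png

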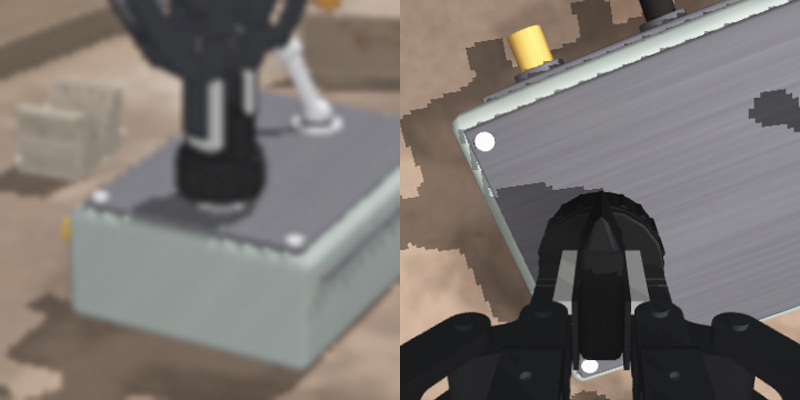

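The knob sits low on the panel with the toggle still off. The 11 N push matches about 7 mm of spring travel, and the TCP drop agrees with that.

```bash
python3 -c "
from bench import workorder
print(workorder.hand_in())"
```

```text
the job is handed in; nothing more can be done
None
```

I handed the job in with the toggle off and the knob home on the D-spindle, still gripped and pressed in by about 7 mm (judged from the 11 N push and the tool height); the hand-in gave no verdict.

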